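# Find and press the hidden battery catch of the fryer timer

### The job

The fryer timer lying face up on the steel landing board needs new batteries. One of the five square plates in its face is the hidden battery catch: feel across the plates with the fingertips until you find the one that gives, and press it fully in so that the battery drawer springs out of the timer's end. Do not touch the drawer itself, and do not push, lift or carry anything else: it all stays where it stands.

Things in the scene. Friction and masses are not known exactly. Their poses are not given: they have to be found in the camera images.
- panel: The fryer timer: a flat aluminium box fixed on a landing board, 34 mm high. Origin: at its underside (on the board, 72 mm above the lid), below the middle of the row of five plates. z up; y along its length, -140 to 140 mm; x across it, -34 mm (front edge) to +66 mm (back edge, band with a dark window). The battery drawer is in the end at +y and comes out by up to 25 mm, below the face.
- row (a point): Middle of the row of five square plates, at the height of the timer's face; axes as the timer's. Plates' centres: x = 0, y = -96, -48, 0, +48, +96 mm. Each fills a 46 mm square. Four are rigid blanks flush with the face; the fifth, any one of the five, is the catch: same metal, 44 mm square, slightly wider seam, its top 1.5 mm below the face.
- catch (a joint): How far the catch plate is pressed in, m: 0 at the start, 0.007 fully in (its top is then 8.5 mm below the face). It yields at about 3 N, has no return spring and stays where it is left. This number does not tell where the plate is.
- drawer (a joint): How far the battery drawer has come out of the timer's +y end, m: 0 shut, 0.0245 fully out. It is geared to the catch (3.5 times its travel), moves with it at once, and stays out.
- drawer_front (a point): Middle of the battery drawer's 40 x 18 mm front plate, in the +y end face of the timer, 14 mm above the board.
- tub_a: Lidded dip tub, 66 x 73 mm and 37 mm high, loose, in front of the timer. Origin: centre of its underside.
- pot: Small open steel pot, 67 mm across and 52 mm high, loose, in front of the timer. Origin: centre of its underside.
- pad: Order pad lying flat, 116 x 74 mm and 9 mm thick, loose, behind the timer. Origin: centre of its underside; x along its length.
- tub_b: Lidded dip tub, 66 x 73 mm and 37 mm high, loose, behind the timer. Origin: centre of its underside.
- salt: Metal salt dredger, 68 mm across and 115 mm high, loose, at the back. Origin: centre of its underside.
- vinegar: Brown bottle, 58 mm across and 206 mm high, loose, at the back. Origin: centre of its underside.
- sauce: White squeeze bottle, 62 mm across and 212 mm high, loose, at the back. Origin: centre of its underside.

How it is judged:
By the outcome, as a careful person would: the job done as asked, in the order asked, and still so for the second after the job is handed in, with the robot touching nothing.
It also fails if it takes over 42 s, if anything falls off the work surface, if the arm or the gripper's body presses on something with over 40 N, if the wrist force passes 120 N, or if a joint passes its speed limit or range.

### The arm

A 6-joint arm with a two-finger parallel gripper is mounted at the origin on a cart in front of the work surface, level with it; the furniture and walls round the work are solid. World frame = base frame: x ahead of the robot, y to its left, z up, the work surface at z = 0. Lengths are in m, angles in rad, forces in N, time in s.
With the tool pointing down it reaches from about 0.425 to 0.95 m from the base axis. Payload 3.5 kg.
Tool frame: the origin (TCP) lies at the very end of the fingers, on their centre line; the grasp point (between the pads) lies ctrl.tcp_to_grasp behind it (ctrl.tcp_to_grasp is the distance from the TCP to the grasp point, in m); z points along the fingers, y is the line along which they close (so a half turn about z gives the same grasp; the last joint's range is limited). The gripper opens to 85 mm and grips with 20 to 120 N. Pads are 22 mm wide; open, the fingers measure 114 mm over their backs; the gripper's body (76 mm by 85 mm) begins 54 mm behind the grasp point. The pads swing forward as they close: fully open they stand 13 mm farther back than shut.
Start: joints at [-1.487, 0.286, 1.577, -0, 1.279, -0.15], TCP at [0.156, -0.657, 0.231] pointing down, gripper open.
Joint ranges: [-2.77, 2.77], [-0.9, 2.22], [0.21, 2.48], [-1.53, 4.67], [0.24, 2.81], [-2.84, 2.84]. Speed limits (rad/s): [2.79, 2.79, 3.14, 3.14, 3.14, 3.14].

### API

Orientations are given as a unit quaternion [x, y, z, w].
In Python, from plant import ctrl gives the robot as it stands.
- The arm moves only by the shell command python3 -m inch 'ROWS' [FORCE]. ROWS is JSON, a list of rows, each an object with "slide": the shift along the tool's x, y, z in cm, a list of three; "turn": the turn about the tool's z in rad; "grip": the finger opening in cm, from 0 to 8.54. A call has 1 to 20 rows; each row is the pose to reach, as a shift and turn from the pose commanded when the call began, along the tool's axes at that moment; what a row does not reach only later rows make up. A row lasts 1/10 s, in which the tool goes at most 50 mm and 8.59 degrees, less where a joint would pass 70% of its speed; a pose out of reach is approached as far as the arm can. A call with a gripper value outside its range is refused whole. The fingers move at their own pace and stop on an object; FORCE is the grip in N (left out, the last holds). Time passes only in rows, so rows that repeat a pose let the fingers close. It gives the time, the measured TCP pose, the force, the opening and the grip force at its end, in the units of the state.
- ctrl.get_state(): the state, without advancing time (a new reading comes with each control period).
- ctrl.read_camera(name): name is "scene" or "top" or "wrist"; returns (picture, depth): 480x640x3 uint8, red, green, blue; 480x640 float32, m along the optical axis (not along the pixel's ray), 0 where there is no reading.
- ctrl.camera_info(name): a dict with "K" (3x3 intrinsics, pixels), "D" ([k1, k2, p1, p2, k3] as OpenCV has them; the pictures are not rectified), "camera_from_world" (4x4, takes a point from world to camera coordinates); the wrist camera has in their place "T_tool_cam" (4x4, takes a point from camera to tool coordinates, whose origin is the TCP and whose axes are the flange's). Camera axes: x right, y down, z forward; pixel columns grow to the right and rows downward; lengths in m; the calibration is good to about 2 mm. A picture is of the moment at which its call begins: read the wrist's pose just before it. camera_info takes no time and is no camera call.
- ctrl.sign_off(): hands the job in; it is judged then, once.
The state is a dict: "time": time; "qpos": joint angles; "dq": joint speeds; "joint_efforts": joint torques, N m; "eef_pos": TCP position; "tcp_rot": TCP orientation; "contact_force": force on the tool from outside, world axes, zero at the start; "wrist_torque": the same for the moment, N m; "opening": opening from 0.0 (shut) to 1.0 (fully open); "finger_force": force on a finger pad.
Only numpy, scipy, OpenCV 4.12 (cv2) and the standard library are available. Lean on these libraries where they do the work, as an engineer would, in place of code of your own. Each camera call takes 0.05 s, during which the arm holds its last target. There are 200 camera calls.

## Working session

There is one attempt and no reset: what is moved stays moved. The work goes in short steps, Python scripts to look and compute and a shell command to move; the robot and the scene stay as the last step left them, time stands still between calls to the robot, and variables do not carry over. Pictures are saved under pics/ and viewed, at most 10 in all, crops included, and the job is handed in when it is done.

```bash
mkdir -p pics
python3 - <<'E'
from plant import ctrl
import cv2,numpy as np
for n in("top","scene"):
    p,d=ctrl.read_camera(n); cv2.imwrite(f"pics/{n}0.png",p[:,:,::-1]); np.save(f"{n}.npy",d)
    i=ctrl.camera_info(n); print(n,i)
s=ctrl.get_state(); print(s,ctrl.tcp_to_grasp); print(ctrl.camera_info("wrist"))
E
```

```text
top {'K': array([[565.88165104,   0.        , 321.0538955 ],
       [  0.        , 565.88165104, 246.52732393],
       [  0.        ,   0.        ,   1.        ]]), 'D': array([-0.05015527,  0.        ,  0.        ,  0.        ,  0.        ]), 'camera_from_world': array([[-0.00287831, -0.99993984, -0.01058408,  0.03228815],
       [-0.89665689,  0.00726651, -0.44266648,  0.56708115],
       [ 0.44271676,  0.00821616, -0.89662387,  0.81428037],
       [ 0.        ,  0.        ,  0.        ,  1.        ]])}
scene {'K': array([[483.50101057,   0.        , 334.55543832],
       [  0.        , 483.50101057, 247.98166138],
       [  0.        ,   0.        ,   1.        ]]), 'D': array([-0.0678392,  0.       ,  0.       ,  0.       ,  0.       ]), 'camera_from_world': array([[ 0.73007044, -0.683258  ,  0.01247616, -0.45468768],
       [-0.47067392, -0.51598994, -0.71569578,  0.35999778],
       [ 0.49544244,  0.51663613, -0.69830072,  0.61566924],
       [ 0.        ,  0.        ,  0.        ,  1.        ]])}
{'time': 0.1, 'qpos': array([-1.48700950e+00,  2.87100943e-01,  1.57804086e+00,  
[... 520 characters left out ...]
: array([0.05232126, 0.05690208, 0.0334318 ]), 'finger_force': 0.0, 'opening': 1.000607459906017} 0.0187
{'K': array([[337.60958955,   0.        , 316.51164006],
       [  0.        , 337.60958955, 246.68821922],
       [  0.        ,   0.        ,   1.        ]]), 'D': array([-0.05894802,  0.        ,  0.        ,  0.        ,  0.        ]), 'T_tool_cam': array([[-1.34461319e-03, -9.56047513e-01, -2.93208707e-01,
         7.53417473e-02],
       [ 9.99999067e-01, -1.35657294e-03, -1.62559128e-04,
         1.62898223e-04],
       [-2.42344748e-04, -2.93208651e-01,  9.56048444e-01,
        -1.43538742e-01],
       [ 0.00000000e+00,  0.00000000e+00,  0.00000000e+00,
         1.00000000e+00]])}
```

View pics/top0.png

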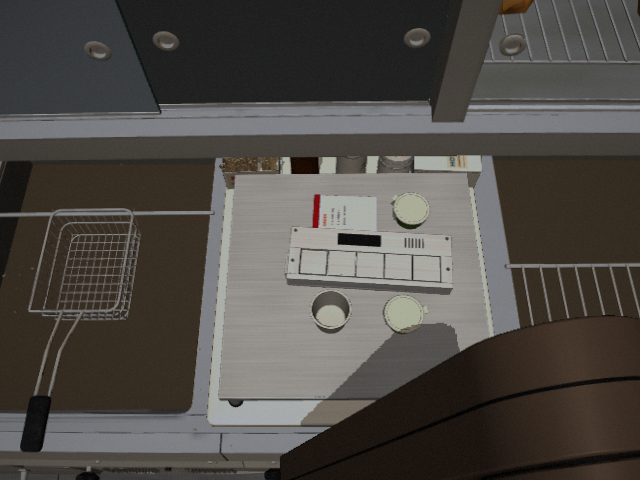

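View pics/scene0.png

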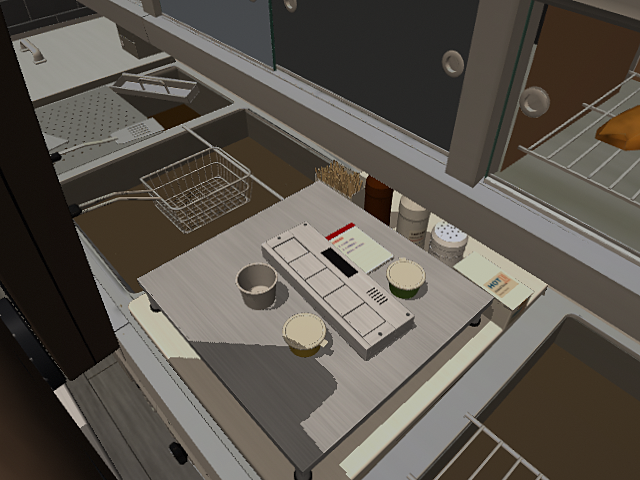

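The top view shows the timer spanning about (288,228)–(452,290), with plates near (313,262)…(427,268). The pot is at (331,309), tub_a at (405,313), and a shelf overhangs behind. Next I'll localise the timer on the plane z=0.106 and enlarge the plates.

```bash
cat > h.py <<'E'
from plant import ctrl
import cv2,numpy as np
from scipy.spatial.transform import Rotation as R
def cam(n,s=None):
    i=ctrl.camera_info(n)
    if n!="wrist": T=np.linalg.inv(i["camera_from_world"])
    else:
        A=np.eye(4);A[:3,:3]=R.from_quat(s["tcp_rot"]).as_matrix();A[:3,3]=s["eef_pos"];T=A@i["T_tool_cam"]
    return i["K"],i["D"],T
def ray(c,px,z):
    K,D,T=c; u=cv2.undistortPoints(np.array(px,float).reshape(-1,1,2),K,D)[:,0]
    d=np.c_[u,np.ones(len(u))]@T[:3,:3].T
    return T[:3,3]+d*((z-T[2,3])/d[:,2])[:,None]
def pts(c,d):
    K,D,T=c; v,u=np.mgrid[:480,:640]
    n=cv2.undistortPoints(np.c_[u.ravel(),v.ravel()].astype(float).reshape(-1,1,2),K,D)[:,0]
    return ((np.c_[n,np.ones(len(n))]*d.reshape(-1,1))@T[:3,:3].T+T[:3,3]).reshape(480,640,3)
E
python3 - <<'E'
from h import *
c=cam("top"); d=np.load("top.npy"); P=pts(c,d)
print(ray(c,[(313,262),(341,264),(369,266),(398,267),(427,268)],.106).round(3))
for u,v in [(313,262),(427,268),(369,266),(360,240),(260,280),(331,293),(405,310),(410,210),(345,140),(200,145)]: print(u,v,P[v,u].round(3))
m=(abs(P[...,2]-.106)<.008)&(d>0); m[:215]=0;m[:, :270]=0;m[300:]=0; m[:,470:]=0
m=cv2.morphologyEx(m.astype(np.uint8),cv2.MORPH_OPEN,np.ones((5,5)))
n,l,s,_=cv2.connectedComponentsWithStats(m); k=1+s[1:,4].argmax()
r=cv2.minAreaRect(P[l==k][:,:2].astype(np.float32)); print(r,cv2.boxPoints(r).round(4))
p=cv2.imread("pics/top0.png")[215:305,275:465]; cv2.imwrite("pics/crop0.png",cv2.resize(p,None,fx=4.2,fy=4.2,interpolation=cv2.INTER_CUBIC))
E
```

```text
[[ 0.551  0.043  0.106]
 [ 0.547 -0.004  0.106]
 [ 0.543 -0.052  0.106]
 [ 0.541 -0.101  0.106]
 [ 0.538 -0.15   0.106]]
313 262 [0.552 0.043 0.105]
427 268 [ 0.539 -0.15   0.106]
369 266 [ 0.542 -0.051  0.108]
360 240 [ 0.592 -0.038  0.107]
260 280 [0.532 0.136 0.073]
331 293 [0.49  0.013 0.116]
405 310 [ 0.463 -0.107  0.108]
410 210 [ 0.65  -0.129  0.108]
345 140 [ 0.675 -0.009  0.28 ]
200 145 [0.674 0.214 0.273]
((0.5618494749069214, -0.054161906242370605), (0.27999773621559143, 0.10298436135053635), 85.6099624633789) [[ 0.4998 -0.1898]
 [ 0.6025 -0.1977]
 [ 0.6239  0.0815]
 [ 0.5212  0.0894]]
```

View pics/crop0.png

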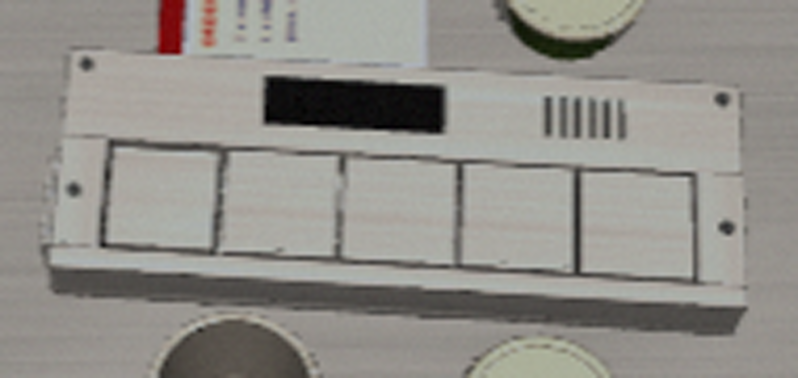

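Only the leftmost and rightmost plates' seams look a bit darker, so nothing is settled yet. Before crossing I'll check the heights on the swept side.

Run:
```python
from h import *
for n in("top","scene"):
    d=np.load(n+".npy"); P=pts(cam(n),d)[d>0]
    for a in np.arange(-.7,.4,.1):
        r=[]
        for b in np.arange(.1,.8,.1):
            q=P[(P[:,1]>a)&(P[:,1]<=a+.1)&(P[:,0]>b)&(P[:,0]<=b+.1)]
            r.append(round(float(np.percentile(q[:,2],99)),2) if len(q)>5 else None)
        print(n,round(a,1),r)
s=ctrl.get_state();M=R.from_quat(s["tcp_rot"]).as_matrix();print(M.round(3),(M.T@(np.array([.546,-.053,.23])-s["eef_pos"])).round(4))
```

```text
top -0.7 [None, None, None, None, -0.12, -0.12, -0.12]
top -0.6 [None, None, None, -0.01, -0.01, -0.02, -0.12]
top -0.5 [None, None, None, -0.01, -0.01, 0.3, 0.33]
top -0.4 [None, None, None, -0.01, -0.01, 0.3, 0.33]
top -0.3 [None, None, None, 0.08, 0.08, 0.3, 0.45]
top -0.2 [0.72, 0.72, 0.08, 0.11, 0.11, 0.52, 0.5]
top -0.1 [0.72, 0.72, 0.08, 0.12, 0.11, 0.3, 0.49]
top -0.0 [0.5, 0.5, 0.08, 0.13, 0.11, 0.3, 0.5]
top 0.1 [None, -0.0, 0.08, 0.08, 0.08, 0.3, 0.5]
top 0.2 [None, -0.02, 0.0, 0.0, 0.0, 0.3, 0.51]
top 0.3 [None, -0.02, -0.02, -0.12, -0.12, 0.3, 0.52]
scene -0.7 [None, None, None, None, None, None, None]
scene -0.6 [None, None, None, None, None, -0.12, -0.12]
scene -0.5 [None, None, None, None, -0.01, 0.3, 0.31]
scene -0.4 [0.61, None, None, -0.02, -0.02, 0.57, 0.33]
scene -0.3 [None, None, 0.07, 0.07, 0.07, 0.57, 0.54]
scene -0.2 [0.49, 0.61, 0.07, 0.11, 0.11, 0.53, 0.53]
scene -0.1 [0.42, 0.43, 0.07, 0.12, 0.11, 0.3, 0.5]
scene -0.0 [0.3, -0.02, 0.07, 0.12, 0.11, 0.3, 0.48]
scene 0.1 [0.0, -0.02, 0.07, 0.07, 0.07, 0.3, 0.46]
scene 0.2 [None, -0.02, 0.0, None, None, 0.3, 0.43]
scene 0.3 [-0.96, -0.02, -0.02, -0.12, -0.12, 0.3, 0.42]
[[ 0.973  0.232 -0.   ]
 [ 0.232 -0.973  0.002]
 [ 0.    -0.002 -1.   ]] [ 0.5187 -0.4964  0.0013]
```

```bash
python3 -m inch '[{"slide":[3,-2.9,0],"turn":-0.15,"grip":0},{"slide":[6.5,-6.2,0],"turn":-0.3,"grip":0},{"slide":[10,-9.6,0],"turn":-0.45,"grip":0},{"slide":[13.5,-13,0],"turn":-0.6,"grip":0},{"slide":[17,-16.3,0],"turn":-0.75,"grip":0},{"slide":[20.5,-19.6,0],"turn":-0.9,"grip":0},{"slide":[24,-23,0],"turn":-1.05,"grip":0},{"slide":[27.5,-26.3,0],"turn":-1.2,"grip":0},{"slide":[31,-29.7,0],"turn":-1.26,"grip":0},{"slide":[34.5,-33,0],"turn":-1.26,"grip":0},{"slide":[38,-36.4,0],"turn":-1.26,"grip":0},{"slide":[41.5,-39.7,0],"turn":-1.26,"grip":0},{"slide":[45,-43,0],"turn":-1.26,"grip":0},{"slide":[48.5,-46.4,0],"turn":-1.26,"grip":0},{"slide":[51.9,-49.6,0],"turn":-1.26,"grip":0},{"slide":[51.9,-49.6,0],"turn":-1.26,"grip":0},{"slide":[51.9,-49.6,0],"turn":-1.26,"grip":0},{"slide":[51.9,-49.6,0],"turn":-1.26,"grip":0}]'
python3 - <<'E'
from h import *
s=ctrl.get_state(); p,d=ctrl.read_camera("wrist"); cv2.imwrite("pics/w1.png",p[:,:,::-1])
np.savez("w1.npz",d=d,pos=s["eef_pos"],rot=s["tcp_rot"]); P=pts(cam("wrist",s),d)
x=np.array([.997,-.0766]);y=np.array([.0766,.997]); o=np.array([.546,-.053])
q=P[...,:2]-o; a,b=q@x,q@y
for c in(-.096,-.048,0,.048,.096):
    f=(d>0)&(abs(a)<.016)&(abs(b-c)<.016); print(c,f.sum(),P[f][:,2].mean().round(4),np.median(P[f][:,2]).round(4))
print(s["eef_pos"],R.from_quat(s["tcp_rot"]).as_matrix().round(3),s["contact_force"],s["qpos"])
E
```

```text
time: 1.9
eef_pos: [0.5458, -0.0545, 0.2308]
tcp_rot: [0.734, 0.679, -0.0, -0.0]
contact_force: [-0.6, -0.4, -0.3]
opening: 0.001
finger_force: 0.0
-0.096 0 nan nan
-0.048 768 0.1069 0.1069
0 18584 0.2825 0.303
0.048 1670 0.1069 0.1069
0.096 1923 0.1054 0.1054
[ 0.5457649  -0.05449961  0.23083713] [[ 0.078  0.997 -0.001]
 [ 0.997 -0.078 -0.   ]
 [-0.    -0.001 -1.   ]] [-0.63133406 -0.37739915 -0.32154617] [-2.84343005e-01  8.48449954e-03  1.88884450e+00 -4.63618675e-04
  1.24531136e+00 -2.06550190e-01]<stdin>:7: RuntimeWarning: Mean of empty slice.
  ret = ret.dtype.type(ret / rcount)
  return _methods._mean(a, axis=axis, dtype=dtype,
```

View pics/w1.png

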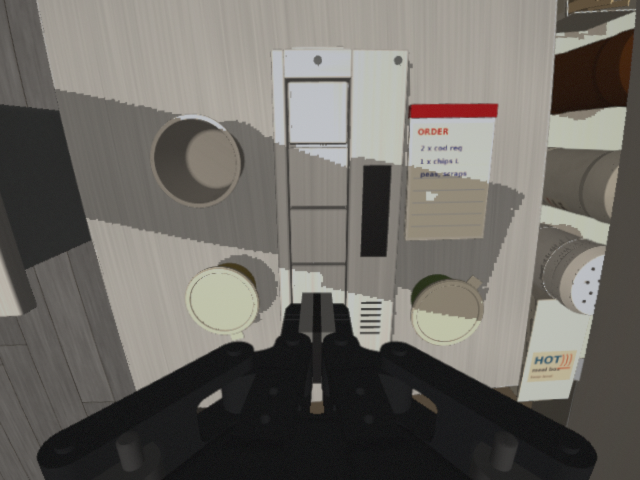

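The wrist picture shows the +y plate at (288–348, 80–143) with a wider seam. Its depth reads 1.5 mm below its neighbours, so I'll feel that plate first. I'll check its centre with a second measurement.

Run:
```python
from h import *
z=np.load("w1.npz"); s=dict(eef_pos=z["pos"],tcp_rot=z["rot"]); c=cam("wrist",s)
C=ray(c,[(289,80),(348,80),(347,143),(289,143)],.105); print(C.round(4),C.mean(0))
t=np.array([.5534,.0427,.115]); M=R.from_quat(z["rot"]).as_matrix(); print((M.T@(t-z["pos"])*100).round(2))
```

```text
[[0.5354 0.0669 0.105 ]
 [0.5786 0.0634 0.105 ]
 [0.5754 0.0187 0.105 ]
 [0.531  0.0222 0.105 ]] [0.55511575 0.04279588 0.105     ]
[ 9.75  0.02 11.58]
```

```bash
python3 -m inch '[{"slide":[3,0,1],"turn":0,"grip":0},{"slide":[6.5,0.1,4],"turn":0,"grip":0},{"slide":[9.7,0.1,7.5],"turn":0,"grip":0},{"slide":[9.7,0.1,10.5],"turn":0,"grip":0},{"slide":[9.7,0.1,11.5],"turn":0,"grip":0},{"slide":[9.7,0.1,11.5],"turn":0,"grip":0},{"slide":[9.7,0.1,11.5],"turn":0,"grip":0}]'
```

```text
time: 2.65
eef_pos: [0.5559, 0.0414, 0.1179]
tcp_rot: [0.734, 0.679, 0.001, 0.001]
contact_force: [-0.3, -0.8, 0.4]
opening: 0.001
finger_force: 0.0
```

```bash
python3 -m inch '[{"slide":[0,0,0.3],"turn":0,"grip":0},{"slide":[0,0,0.6],"turn":0,"grip":0},{"slide":[0,0,0.9],"turn":0,"grip":0},{"slide":[0,0,1.2],"turn":0,"grip":0},{"slide":[0,0,1.4],"turn":0,"grip":0},{"slide":[0,0,1.4],"turn":0,"grip":0},{"slide":[0,0,1.4],"turn":0,"grip":0}]'
```

```text
time: 3.35
eef_pos: [0.5549, 0.0428, 0.1023]
tcp_rot: [0.734, 0.679, 0.0, 0.0]
contact_force: [0.1, 0.1, 0.3]
opening: 0.001
finger_force: 0.3
```

The plate gives: the tip is about 4 mm below the face with almost no force. I'll press on until it bottoms out.

```bash
python3 -m inch '[{"slide":[0,0,0.15],"turn":0,"grip":0},{"slide":[0,0,0.3],"turn":0,"grip":0},{"slide":[0,0,0.4],"turn":0,"grip":0},{"slide":[0,0,0.5],"turn":0,"grip":0},{"slide":[0,0,0.5],"turn":0,"grip":0},{"slide":[0,0,0.5],"turn":0,"grip":0}]'
```

```text
time: 3.95
eef_pos: [0.5549, 0.0428, 0.0976]
tcp_rot: [0.734, 0.679, 0.0, 0.0]
contact_force: [-0.7, -0.2, 3.9]
opening: 0.002
finger_force: 2.0
```

```bash
python3 -m inch '[{"slide":[0,0,0.1],"turn":0,"grip":0},{"slide":[0,0,0.2],"turn":0,"grip":0},{"slide":[0,0,0.3],"turn":0,"grip":0},{"slide":[0,0,0.3],"turn":0,"grip":0},{"slide":[0,0,0.3],"turn":0,"grip":0}]'
```

```text
time: 4.45
eef_pos: [0.5551, 0.0428, 0.0975]
tcp_rot: [0.734, 0.68, -0.0, -0.0]
contact_force: [-7.5, 0.7, 16.9]
opening: 0.002
finger_force: 8.7
```

It has hit the stop: the force rose to 17 N with no further travel, at 0.0975 = 8.5 mm below the face. I'll back straight up and check the drawer.

```bash
python3 -m inch '[{"slide":[0,0,-0.5],"turn":0,"grip":0},{"slide":[0,0,-2],"turn":0,"grip":0},{"slide":[0,0,-5],"turn":0,"grip":0},{"slide":[-3,0,-9],"turn":0,"grip":0},{"slide":[-7,0,-12],"turn":0,"grip":0},{"slide":[-10,0,-13],"turn":0,"grip":0},{"slide":[-10,0,-13],"turn":0,"grip":0},{"slide":[-10,0,-13],"turn":0,"grip":0}]'
python3 - <<'E'
from h import *
s=ctrl.get_state(); p,d=ctrl.read_camera("wrist"); cv2.imwrite("pics/w2.png",p[:,:,::-1])
P=pts(cam("wrist",s),d)
x=np.array([.997,-.0766]);y=np.array([.0766,.997]); o=np.array([.547,-.053])
q=P[...,:2]-o; a,b=q@x,q@y
for c in(.048,.096):
    f=(d>0)&(abs(a)<.016)&(abs(b-c)<.016)&(P[...,2]<.13); print(c,P[f][:,2].mean().round(4))
for t in np.arange(.13,.18,.003):
    f=(d>0)&(abs(a-.0)<.012)&(abs(b-t)<.0015); print(t.round(3),np.median(P[f][:,2]).round(4),end="; ")
print(s["contact_force"],s["eef_pos"])
E
```

```text
time: 5.25
eef_pos: [0.547, -0.0572, 0.2244]
tcp_rot: [0.734, 0.679, 0.0, -0.0]
contact_force: [-0.0, -0.5, -0.0]
opening: -0.005
finger_force: 0.0
0.048 0.1069
0.096 0.0984
0.13 0.107; 0.133 0.107; 0.136 0.107; 0.139 0.1067; 0.142 0.0933; 0.145 0.0917; 0.148 0.0914; 0.151 0.0914; 0.154 0.0914; 0.157 0.0913; 0.16 0.0913; 0.163 0.0907; 0.166 0.0929; 0.169 0.095; 0.172 nan; 0.175 0.0741; 0.178 0.0731; [-0.00628692 -0.52935464 -0.04574487] [ 0.54696708 -0.05721692  0.22437976]
  return _methods._mean(a, axis=axis, dtype=dtype,
  ret = ret.dtype.type(ret / rcount)
```

View pics/w2.png

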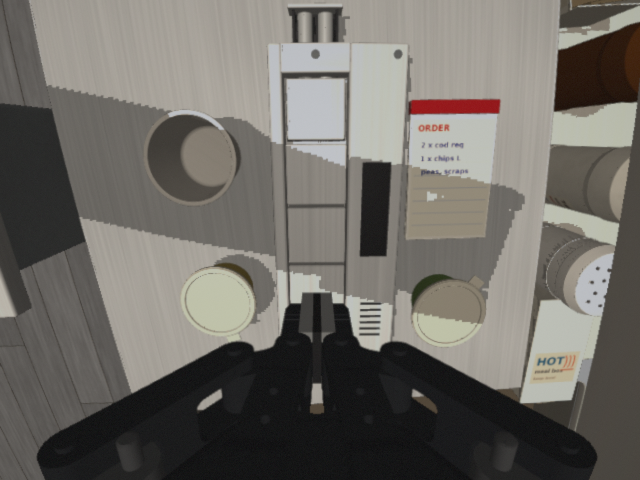

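The drawer is out with its batteries showing at (315,20). The plate sits 8.5 mm below the face, which is fully in, and everything else is where it was.

```bash
python3 -c "
from plant import ctrl
print(ctrl.sign_off())"
```

```text
the job is handed in; nothing more can be done
None
```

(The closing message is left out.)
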